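# Hold a field probe over the relay through its guide bush

## Robot

A 6-joint arm with a two-finger parallel gripper is mounted at the origin on a cart in front of the work surface, level with it; the furniture and walls round the work are solid. World frame = base frame: x ahead of the robot, y to its left, z up, the work surface at z = 0. Lengths are in mm, angles in degrees, forces in N, time in s.
With the tool pointing down it reaches from about 350 to 925 mm from the base axis. Payload 6.4 kg.
Tool frame: the origin (TCP) lies midway between the tips of the shut fingers; the grasp point (between the pads) lies 19 mm behind it; z points along the fingers, y is the line along which they close (so a half turn about z gives the same grasp; the last joint's range is limited). The gripper opens to 85 mm and grips with 20 to 120 N. Pads are 22 mm wide; open, the fingers measure 114 mm over their backs; the gripper's body (76 mm by 85 mm) begins 54 mm behind the grasp point. The pads swing forward as they close: fully open they stand 13 mm farther back than shut.
Start: joints at [61.759, 14.043, 89.255, -0, 76.702, -9.975], TCP at [203.725, 617.26, 231.29] pointing down, gripper open.
Joint ranges: [-179.41, 179.41], [-58.25, 129.5], [7.25, 145.43], [-54.29, 234.29], [11.92, 165.04], [-157.13, 157.13]. Speed limits (degrees/s): [147.25, 147.25, 180, 180, 180, 180].

## Interface

Orientations are given as [roll, pitch, yaw] about the fixed x, y, z axes, in that order (R = Rz(yaw) Ry(pitch) Rx(roll)).
In Python, from plant import manip gives the robot as it stands.
- The arm moves only by the tool drive_tool, never from a script. Its argument "deltas" is a list of rows, each a list of 7 numbers: the closure in counts, from 0 (fully open) to 255 (shut), then the shift along the tool's x, y, z in mm, then the turn, a rotation vector about the tool's x, y, z in rad. In form: [[jaw, dx, dy, dz, rx, ry, rz], ...]. A call has 1 to 5 rows; each row shifts and turns the commanded pose from where the row before left it, along the tool's axes as they then stand; what a row does not reach is not made up. A row lasts 1/10 s, in which the tool goes at most 50 mm and 8.59 degrees, less where a joint would pass 70% of its speed; a pose out of reach is approached as far as the arm can. A call with a gripper value outside its range is refused whole. The fingers move at their own pace and stop on an object; the grip force is fixed at half the most. Time passes only in rows, so rows that do not move let the fingers close. It gives the time, the measured TCP pose, the force, the opening and the grip force at its end, in the units of the state.
- manip.read_state(): the state, without advancing time (a new reading comes with each control period).
- manip.snapshot(name): name is "side" or "top"; returns a dict with "pixels" (480x640x3 uint8, red, green, blue), "depth" (480x640 float32, mm along the optical axis (not along the pixel's ray), 0 where there is no reading), "camera_matrix" (3x3 intrinsics, pixels), "k1" (the pictures are not rectified: a ray, as slopes to the right and down, at radius r is drawn at 1 + k1 r^2 times it, then the intrinsics apply), "R" (3x3) and "t" (3): a world point X has camera coordinates R X + t. Camera axes: x right, y down, z forward; pixel columns grow to the right and rows downward; lengths in mm; the calibration is good to about 2 mm. A picture is of the moment at which its call begins.
- manip.finish_job(): hands the job in; it is judged then, once.
The state is a dict: "time": time; "qpos": joint angles; "qvel": joint speeds; "effort": joint torques, N m; "tool_pos": TCP position; "ee_rot": TCP orientation; "contact_force": force on the tool from outside, world axes, zero at the start; "ft_torque": the same for the moment, N m; "grip_width": finger opening in mm; "grip_force": force on a finger pad.
Only numpy, scipy, OpenCV 4.12 (cv2) and the standard library are available. Lean on these libraries where they do the work, as an engineer would, in place of code of your own. Each camera call takes 0.05 s, during which the arm holds its last target. There are 200 camera calls.

## Task

Take the field probe out of its stand, gripping it gently because it is fragile (no harder than about 20 N), and lower its rod through the guide bush that stands over the relay (not the terminal block or the round capacitor). The probe must not touch the jig or the relay. Finish while still holding the probe still and upright, rod centred in the bush and tip hanging about 6 mm above the relay; leave the flux bottle, the brush and the circuit board where they are.

Things in the scene. Friction and masses are not known exactly. Their poses are not given: they have to be found in the camera images.
- probe: field probe, 184 mm long, upright in the stand, round about its z axis, 50 to 90 g. Origin at the centre of the rod's tip (lowest point), z up along the probe. From the tip up: steel rod, 8 mm diameter, to z 85 mm; finger guard, 28 mm diameter, to 89 mm; grey handle, 18 mm diameter, to 169 mm (grip it here, from any side); metal cap (15 mm) and brass connector (8 mm) to 184 mm.
- stand: probe stand, fixed: black block 48 x 48 mm, top at z 95 mm, on a dark steel foot 80 x 80 x 8 mm. Origin at the centre of its underside. A 12 mm hole, 87 mm deep, in the middle of its top takes the probe's rod; the finger guard rests on the top, so the tip starts 10 mm above the stand's underside. The probe lifts straight out.
- jig: test jig, fixed: aluminium base 84 (x) x 196 (y) x 10 mm, four steel pillars at x +-26, y +-87 mm (heads up to z 72 mm), clear bridge 66 x 190 mm at z 62 to 68 mm. Origin at the centre of the base's underside. Three upright steel guide bushes pass through the bridge at x 0, y -55, 0 and +55 mm. Under each, on the base, stands one part: relay, terminal block or capacitor, in any order.
- relay: the relay, a black box 24 x 26 mm with copper pins on one side, 22 mm high, the largest of the three parts under the bushes, fixed on the jig's base. Origin on its underside, straight below the axis of the bush over it.
- relay_axis (a point): point on the relay's flat top (32 mm above the workbench), on the axis of the bush over it. All bushes are alike: steel tubes, 20 mm inner and 27 mm outer diameter, from 28 to 52 mm above this point, with a flange of 33 mm diameter round them at 36 to 40 mm.
- terminal: green terminal block 12 x 22 x 15 mm, fixed on the jig's base under another bush, not the target. Origin at the centre of its underside, on that bush's axis.
- capacitor: round black capacitor can, 18 mm diameter, 24 mm high, fixed on the jig's base under another bush, not the target. Origin at the centre of its underside, on that bush's axis.
- flux_bottle: small white bottle with a black cap, 27 mm diameter, 62 mm high, loose, upright: a bystander. Origin at the centre of its underside.
- esd_brush: black flat brush 32 x 151 x 9 mm, lying loose: a bystander. Origin at its underside, middle.
- circuit_board: green circuit board 52 x 79 x 10 mm, lying loose: a bystander. Origin at the centre of its underside.
Things that resemble listed ones, but are neither listed nor needed, are in the scene too. Of the things that look like the probe, the larger one is meant.

How it is judged:
By the outcome, as a careful person would: the job done as asked, in the order asked, and still so for the second after the job is handed in, while the arm keeps its last pose, push and grip.
It also fails if it takes over 48 s, if anything falls off the work surface, if the arm or the gripper's body presses on something with over 40 N, if the wrist force passes 120 N, or if a joint passes its speed limit or range.

## Working session

There is one attempt and no reset: what is moved stays moved. The work goes in short steps, Python scripts to look and compute and a tool call to move; the robot and the scene stay as the last step left them, time stands still between calls to the robot, and variables do not carry over. Pictures are saved under pics/ and viewed, at most 10 in all, crops included, and the job is handed in when it is done.

Besides the shell and the picture viewer there is one more tool, called after ">>>" as name(argument=value, ...), one argument or row to a line, values as JSON. drive_tool: Moves the arm, as the interface text tells. Its arguments: {"type":"object","properties":{"deltas":{"type":"array"}},"required":["deltas"]}

```bash
mkdir -p pics
cat > h.py <<'E'
from plant import manip
import numpy as np, cv2, pickle
def snap(n,f):
    s=manip.snapshot(n); cv2.imwrite(f'pics/{f}.png',s['pixels'][:,:,::-1]); pickle.dump(s,open(f'{f}.pkl','wb')); return s
def load(f): return pickle.load(open(f+'.pkl','rb'))
def world(s,u,v,d=None):
    K=np.array(s['camera_matrix']);u=np.atleast_1d(u).astype(float);v=np.atleast_1d(v).astype(float)
    p=cv2.undistortPoints(np.stack([u,v],1)[:,None],K,np.array([s['k1'],0,0,0.]))[:,0]
    if d is None: d=s['depth'][v.astype(int),u.astype(int)]
    c=np.c_[p,np.ones(len(p))]*np.atleast_1d(d)[:,None]
    return (c-np.array(s['t']))@np.array(s['R'])
def cloud(s):
    v,u=np.mgrid[:480,:640]; return world(s,u.ravel(),v.ravel()).reshape(480,640,3)
def proj(s,X):
    r,_=cv2.Rodrigues(np.array(s['R'])); return cv2.projectPoints(np.array(X,float).reshape(-1,3),r,np.array(s['t']),np.array(s['camera_matrix']),np.array([s['k1'],0,0,0.]))[0][:,0]
E
python3 - <<'E'
from h import *
for n in('top','side'):
    s=snap(n,n+'0'); print(n,-np.array(s['R']).T@s['t'],np.array(s['R'])[2],s['k1'])
print(manip.read_state())
E
```

```text
top [ 329.27020089   10.44702575 1159.34445161] [ 0.21376124 -0.00605798 -0.97686715] -0.12787834326098982
side [ 308.42021553 -805.54490616  549.341071  ] [ 0.24233253  0.82663599 -0.5078857 ] -0.002308562609349635
{'time': 0.1, 'qpos': array([ 6.17573620e+01,  1.40799402e+01,  8.93180487e+01,  4.75057320e-04,
        7.66991152e+01, -9.97622615e+00]), 'qvel': array([-0.02059307, -0.04235049, -0.09640991, -0.10263879,  0.00659368,
        0.02877265]), 'effort': array([ 1.33225030e-04, -4.30672109e+01, -3.27128112e+01, -1.22651936e-04,
        2.82526365e-03,  1.32392188e-06]), 'tool_pos': array([203.50202129, 616.8078542 , 230.2913299 ]), 'ee_rot': array([-1.79904444e+02, -1.72774069e-02,  1.61733464e+02]), 'contact_force': array([-0.35421961, -0.37838843,  0.31364067]), 'ft_torque': array([-0.02372833,  0.00441532, -0.02405632]), 'grip_force': 0.0, 'grip_width': 85.26270700530947}
```

View pics/top0.png

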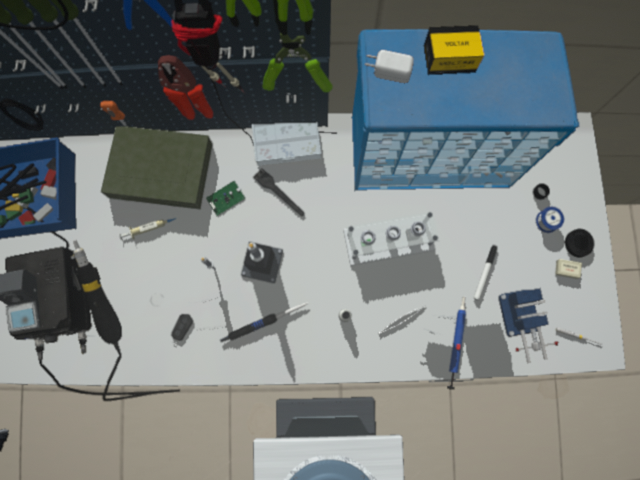

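View pics/side0.png

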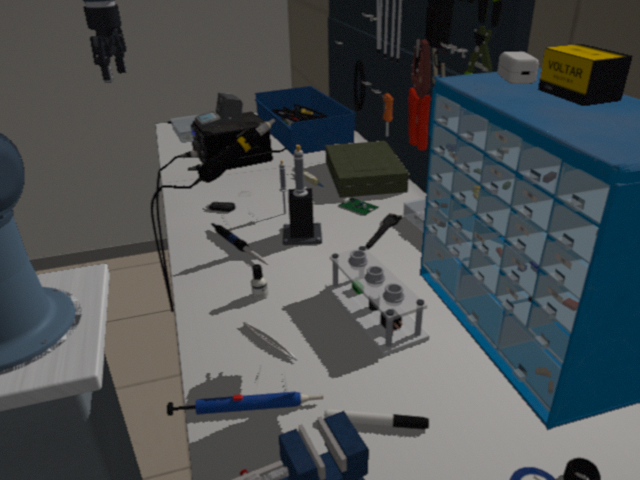

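Pictures: the top view shows a stand with an upright probe at (255,250). There is also a thin probe-like tool at (208,262). The jig is at (390,240), with bushes at (368,238), (393,233) and (418,229). The side view shows the big probe at (299,170) in a black block, and a thinner lookalike at (283,185). Other pen-like things, all lying down, are the dark pen at (230,240) and the blue one at (250,402). I choose the one in the 48 mm block and check it and the jig close up.

Run:
```python
from h import *
s=load('side0'); im=s['pixels'][:,:,::-1]
a=cv2.resize(im[240:360,320:440],(480,480),interpolation=cv2.INTER_CUBIC)
b=cv2.resize(im[135:255,260:335],(300,480),interpolation=cv2.INTER_CUBIC)
cv2.imwrite('pics/crop1.png',np.hstack([a,b]))
t=load('top0');C=cloud(t)
def show(m,n): 
    P=C[m]; print(n,len(P),np.median(P,0).round(1),P.min(0).round(1),P.max(0).round(1))
def box(u0,v0,u1,v1):
    m=np.zeros((480,640),bool);m[v0:v1,u0:u1]=1;return m
Z=C[:,:,2]; ok=t['depth']>0
show(box(235,225,290,285)&ok&(abs(Z-95)<5),'standtop')
show(box(235,225,290,285)&ok&(abs(Z-8)<3),'foot')
show(box(235,225,290,285)&ok&(Z>140),'probe')
show(box(195,250,225,285)&ok&(Z>30),'thin')
j=box(335,205,445,270)&ok
show(j&(Z>55),'bridge')
for u,v in((368,238),(393,233),(418,229)):
    m=box(u-12,v-12,u+12,v+12)&ok&(Z>74); show(m,'bush')
S=cloud(s);Zs=S[:,:,2]
def sh(u0,v0,u1,v1,lo,hi,n):
    m=box(u0,v0,u1,v1)&(s['depth']>0)&(Zs>lo)&(Zs<hi);P=S[m];print('side',n,len(P),np.median(P,0).round(1),P.min(0).round(1),P.max(0).round(1))
sh(285,140,315,190,100,200,'probe')
sh(275,155,289,190,60,250,'thin')
for u,v in((358,256),(375,273),(395,292)): sh(u-12,v-10,u+12,v+12,74,100,'bush')
```

```text
standtop 346 [526.9 132.4  96.5] [504.6 111.5  90.1] [562.  165.7  99.9]
foot 443 [515.8 120.6   7.9] [487.   79.5   5. ] [619.4 199.5  11. ]
probe 104 [530.1 137.8 180.9] [524.1 130.9 141.5] [540.5 148.4 197.8]
thin 93 [521.1 242.7  89. ] [516.  237.1  33.1] [531.9 254.2 129.4]
bridge 2597 [ 577.  -147.3   69.6] [ 531.6 -248.4   59.8] [624.4 -49.1  91.3]
bush 93 [567.9 -92.4  83.3] [ 552.  -109.3   74. ] [584.3 -70.5  90.3]
bush 97 [ 579.  -147.3   83. ] [ 565.1 -167.3   74. ] [ 602.3 -128.2   91.3]
bush 100 [ 586.  -202.9   82.6] [ 563.7 -220.8   74. ] [ 608.5 -188.    88.6]
side probe 385 [533.  130.6 149.6] [525.4 124.5 106.2] [544.1 141.8 194.2]
side thin 159 [522.6 239.7  93. ] [516.3 162.1  60.4] [531.  250.2 125.3]
side bush 185 [ 570.9 -101.8   81. ] [ 557.6 -139.6   74.1] [585.7 -65.6  86.2]
side bush 202 [ 578.8 -154.4   81.1] [ 565.7 -166.3   74. ] [ 591.6 -137.    85.9]
side bush 232 [ 587.4 -208.8   80.6] [ 573.2 -220.    74.1] [ 601.3 -191.4   85.6]
```

View pics/crop1.png

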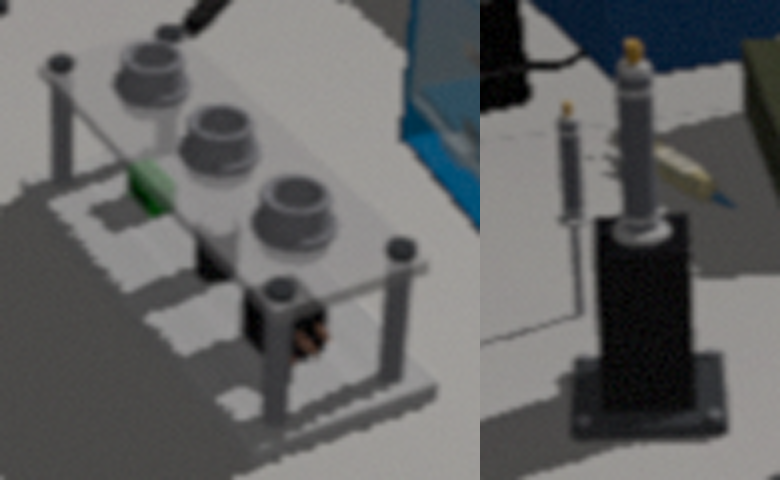

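The crop confirms the choice: the big probe sits in the black block with the foot, and the lookalike is thin, on a wire stand. The relay, a black box with copper pins at crop (315,335), is under the bush nearest the side camera, at y ≈ -205. The capacitor is under the middle bush and the green terminal under the far one.

```bash
cat > fit.py <<'E'
from h import *
from scipy.optimize import minimize
def edge(s):
    g=cv2.GaussianBlur(cv2.cvtColor(s['pixels'],cv2.COLOR_RGB2GRAY).astype(np.float32),(0,0),1.0)
    return np.hypot(cv2.Sobel(g,5,1,0),cv2.Sobel(g,5,0,1))
def sample(e,p): return cv2.remap(e,p[:,0].astype(np.float32)[None],p[:,1].astype(np.float32)[None],1)[0].mean()
th=np.linspace(0,2*np.pi,60,endpoint=False)
def circ(x,y,z,r): return np.c_[x+r*np.cos(th),y+r*np.sin(th),np.full(60,z)]
def jig(p,which=(-55,0,55)):
    c,s=np.cos(p[2]),np.sin(p[2]); L=[]
    for y in which:
        X,Y=p[0]-s*y,p[1]+c*y
        L+=[circ(X,Y,84,13.5),circ(X,Y,84,10)]
    q=np.linspace(-1,1,80)
    def loc(x,y,z): return np.c_[p[0]+c*x-s*y,p[1]+s*x+c*y,np.full(len(x),z)]
    L+=[loc(np.full(80,33*k),95*q,68) for k in(-1,1)]
    return L
def probe(p): return [circ(p[0],p[1],z,r) for z,r in((194,4),(99,14))]
def outline(p,s): # silhouette lines of the handle as seen by side camera
    C=-np.array(s['R']).T@s['t']; d=np.array(p[:2])-C[:2]; n=np.array([-d[1],d[0]])/np.hypot(*d)
    z=np.linspace(104,176,50); return [np.c_[np.tile(np.array(p[:2])+k*9*n,(50,1)),z] for k in(-1,1)]
E
python3 - <<'E'
from fit import *
t=load('top0');s=load('side0');et,es=edge(t),edge(s)
def score(e,im,Ls): return np.mean([sample(e,proj(im,L)) for L in Ls])
def opt(f,x0):
    best=None
    for k in range(12):
        x=np.array(x0)+np.random.default_rng(k).normal(size=len(x0))*([3,3,.04][:len(x0)])
        r=minimize(lambda a:-f(a),x,method='Nelder-Mead',options=dict(initial_simplex=None))
        if best is None or r.fun<best.fun: best=r
    return best.x,best.fun
P={}
for n,f in(('jt',lambda p:score(et,t,jig(p))),('js',lambda p:score(es,s,jig(p))),('jb',lambda p:score(et,t,jig(p))/et.std()+score(es,s,jig(p))/es.std())):
    P[n]=opt(f,[579,-148,.17]);p=P[n][0];print(n,p.round(3),P[n][1],'relay',p[0]+55*np.sin(p[2]),p[1]-55*np.cos(p[2]))
for n,f in(('pt',lambda p:score(et,t,probe(p)[:1])),('pb',lambda p:2*score(et,t,probe(p)[:1])/et.std()+score(es,s,outline(p,s))/es.std())):
    P[n]=opt(f,[534,138]);print(n,P[n][0].round(1),P[n][1])
p=P['jb'][0];q=P['pb'][0]
out=[]
for im,bx in((t,(340,200,440,275)),(s,(320,240,440,330)),(t,(235,225,290,285)),(s,(275,135,330,255))):
    A=cv2.resize(np.ascontiguousarray(im['pixels'][:,:,::-1]),None,fx=4,fy=4,interpolation=2)
    for L in jig(p)+probe(q)+outline(q,s):
        for x in proj(im,L): cv2.circle(A,tuple(((x+.5)*4).astype(int).tolist()),0,(0,0,255),-1)
    out.append(A[bx[1]*4:bx[3]*4,bx[0]*4:bx[2]*4])
H=np.zeros((600,800,3),np.uint8)
def put(A,x,y,w,h): k=min(w/A.shape[1],h/A.shape[0],1);A=cv2.resize(A,None,fx=k,fy=k);H[y:y+A.shape[0],x:x+A.shape[1]]=A
put(out[0],0,0,400,300);put(out[1],0,300,400,300);put(out[2],400,0,200,300);put(out[3],600,0,200,480)
cv2.imwrite('pics/ov.png',H)
C=cloud(t);m=(t['depth']>0)&(C[:,:,2]>120)&(C[:,:,1]>-400)&(C[:,:,1]<250)&(C[:,:,0]>300)
for y in range(-400,250,50):
    k=m&(C[:,:,1]>=y)&(C[:,:,1]<y+50);print(y,C[k][:,0].min().round() if k.any() else None,C[k][:,2].max().round() if k.any() else None,end='; ')
E
```

```text
jt [ 5.76748e+02 -1.52573e+02  1.87000e-01] -106.644287109375 relay 586.9582604807817 -206.61723214315714
js [ 5.80993e+02 -1.50795e+02  1.38000e-01] -95.67984008789062 relay 588.5374769107957 -205.27478211852178
jb [ 5.80438e+02 -1.50795e+02  1.48000e-01] -4.160510063171387 relay 588.540780525983 -205.19498121028232
pt [512.8 137.7] -198.5572967529297
pb [517.8 145.7] -10.866684913635254
-400 687.0 426.0; -350 686.0 423.0; -300 684.0 420.0; -250 684.0 419.0; -200 674.0 418.0; -150 687.0 418.0; -100 694.0 418.0; -50 836.0 471.0; 0 835.0 499.0; 50 836.0 501.0; 100 524.0 504.0; 150 814.0 511.0; 200 518.0 513.0;
```

View pics/ov.png

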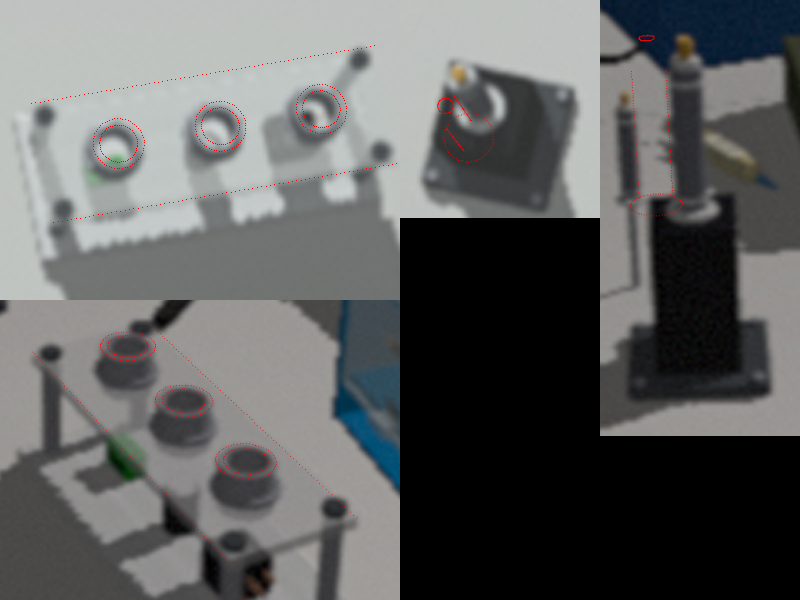

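The jig overlay fits within about 2 mm, with the relay bush at crop (318,108) top and (246,462) side. The probe fit slipped onto the wrong edges, so I'll triangulate the brass connector by colour instead.

```bash
cat >> fit.py <<'E'
def rays(s,u,v):
    C=-np.array(s['R']).T@s['t']; return C,(world(s,u,v,1000.)[0]-C)/1000
def tri(L):
    A=np.zeros((3,3));b=np.zeros(3)
    for C,d in L:
        d=d/np.linalg.norm(d);M=np.eye(3)-np.outer(d,d);A+=M;b+=M@C
    return np.linalg.solve(A,b)
def brass(s,bx):
    h=cv2.cvtColor(s['pixels'],cv2.COLOR_RGB2HSV);m=np.zeros((480,640),bool);u0,v0,u1,v1=bx
    m[v0:v1,u0:u1]=((h[...,0]>8)&(h[...,0]<30)&(h[...,1]>90))[v0:v1,u0:u1]
    v,u=np.nonzero(m);return u.mean(),v.mean(),len(u)
E
python3 - <<'E'
from fit import *
t=load('top0');s=load('side0')
a=brass(t,(240,230,270,265));b=brass(s,(290,135,310,160));print(a,b)
Ls=[rays(t,*a[:2]),rays(s,*b[:2])];print('tri',tri(Ls))
for C,d in Ls: print('at z188',C+d*(188-C[2])/d[2])
es,et=edge(s),edge(t)
# side silhouette: across-line scan; and top guard circle
best=max((sample(et,proj(t,circ(x,y,99,14))),x,y) for x in np.arange(524,545,.5) for y in np.arange(126,148,.5));print('guard',best)
best=max((np.mean([sample(es,proj(s,L)) for L in outline((534,y),s)]),y) for y in np.arange(120,150,.5));
best=max((np.mean([sample(es,proj(s,L)) for L in outline((x,137),s)]),x) for x in np.arange(515,550,.5));print('side x at y137',best)
E
```

```text
(np.float64(250.875), np.float64(245.125), 8) (np.float64(298.04545454545456), np.float64(147.22727272727272), 22)
tri [535.81022559 138.95867872 189.38998056]
at z188 [535.21844578 139.26602622 188.        ]
at z188 [537.64671344 142.88660727 188.        ]
guard (np.float32(174.36429), np.float64(534.5), np.float64(139.0))
side x at y137 (np.float32(153.91103), np.float64(516.0))
```

>>> drive_tool(
  deltas=[
    [0, -10, -8, -4, 0, 0, 0],
    [0, -23, -17, -4, 0, 0, 0],
    [0, -23, -17, -4, 0, 0, 0],
    [0, -23, -17, -4, 0, 0, 0],
    [0, -23, -17, -4, 0, 0, 0],
  ],
)

```text
time: 0.6
tool_pos: [277.6, 511.4, 251.5]
ee_rot: [-180.0, 0.0, 161.7]
contact_force: [0.2, -0.2, -0.2]
grip_width: 85.6
grip_force: 0.0
```

>>> drive_tool(
  deltas=[
    [60, -23, -17, 0, 0, 0, 0],
    [60, -23, -17, 0, 0, 0, 0],
    [60, -23, -17, 0, 0, 0, 0],
    [60, -23, -17, 0, 0, 0, 0],
    [60, -23, -17, 0, 0, 0, 0],
  ],
)

```text
time: 1.1
tool_pos: [359.9, 394.6, 251.4]
ee_rot: [-180.0, 0.0, 161.7]
contact_force: [0.3, 0.7, 0.0]
grip_width: 65.2
grip_force: 0.0
```

>>> drive_tool(
  deltas=[
    [60, -23, -17, 0, 0, 0, 0],
    [60, -23, -17, 0, 0, 0, 0],
    [60, -23, -17, 0, 0, 0, 0],
    [60, -23, -17, 0, 0, 0, 0],
    [60, -23, -17, 0, 0, 0, 0],
  ],
)

```text
time: 1.6
tool_pos: [442.3, 277.8, 251.4]
ee_rot: [-180.0, 0.0, 161.7]
contact_force: [0.0, -0.3, -0.0]
grip_width: 64.8
grip_force: 0.0
```

>>> drive_tool(
  deltas=[
    [60, -23, -18, 0, 0, 0, 0],
    [60, -23, -18, 0, 0, 0, 0],
    [60, -23, -18, 0, 0, 0, 0],
    [60, -23, -18, 0, 0, 0, 0],
    [60, -20, -16, 0, 0, 0, 0],
  ],
)

```text
time: 2.1
tool_pos: [521.0, 158.9, 251.4]
ee_rot: [-180.0, 0.0, 161.7]
contact_force: [0.8, 0.4, 0.1]
grip_width: 65.4
grip_force: 0.0
```

>>> drive_tool(
  deltas=[
    [60, -14, -10, 0, 0, 0, 0],
    [60, -6, -4, 0, 0, 0, 0],
    [60, 0, 0, 0, 0, 0, 0],
  ],
)

```text
time: 2.4
tool_pos: [535.4, 140.9, 251.2]
ee_rot: [180.0, -0.0, 161.7]
contact_force: [-0.3, 0.1, -0.2]
grip_width: 65.5
grip_force: 0.0
```

Run:
```python
from h import *
s=snap('side','side1'); t=snap('top','top1'); print(manip.read_state()['tool_pos'])
a=s['pixels'][40:260,220:380,::-1];cv2.imwrite('pics/c2.png',cv2.resize(a,None,fx=2.7,fy=2.7,interpolation=2))
```

```text
[534.84969311 141.90901335 251.20925713]
```

View pics/c2.png

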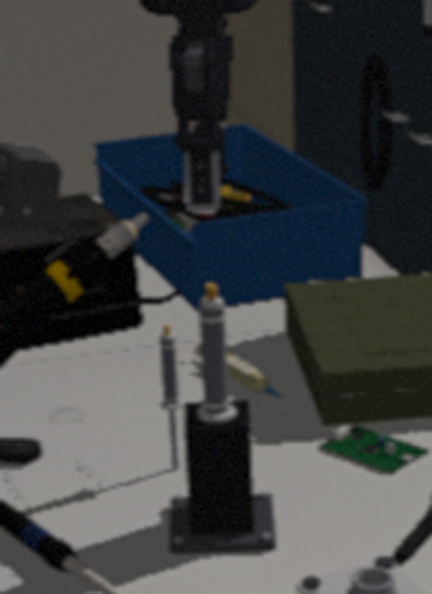

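Crop: the gripper is above the probe. The near finger is at (203,212) and the connector at (211,290). Allowing for the lean of vertical lines, it sits about 2 mm short in x, so I nudge and descend.

>>> drive_tool(
  deltas=[
    [60, -2.5, -1, 20, 0, 0, 0],
    [60, 0, 0, 25, 0, 0, 0],
    [60, 0, 0, 25, 0, 0, 0],
    [60, 0, 0, 25, 0, 0, 0],
    [60, 0, 0, 15, 0, 0, 0],
  ],
)

```text
time: 3.0
tool_pos: [535.7, 140.6, 139.2]
ee_rot: [-179.9, -0.2, 161.8]
contact_force: [-0.4, 0.7, -0.0]
grip_width: 65.5
grip_force: 0.0
```

>>> drive_tool(
  deltas=[
    [140, 0, 0, 8, 0, 0, 0],
    [140, 0, 0, 0, 0, 0, 0],
    [140, 0, 0, 0, 0, 0, 0],
    [140, 0, 0, 0, 0, 0, 0],
  ],
)

```text
time: 3.4
tool_pos: [538.3, 139.7, 134.8]
ee_rot: [179.9, 0.1, 161.7]
contact_force: [-0.1, 0.7, 0.2]
grip_width: 38.7
grip_force: 0.0
```

>>> drive_tool(
  deltas=[
    [180, 0, 0, 0, 0, 0, 0],
    [180, 0, 0, 0, 0, 0, 0],
    [180, 0, 0, 0, 0, 0, 0],
    [180, 0, 0, 0, 0, 0, 0],
  ],
)

```text
time: 3.8
tool_pos: [537.4, 139.6, 133.4]
ee_rot: [180.0, 0.0, 161.7]
contact_force: [0.5, 1.2, 0.3]
grip_width: 25.2
grip_force: 0.0
```

>>> drive_tool(
  deltas=[
    [190, 0, 0, 0, 0, 0, 0],
    [190, 0, 0, 0, 0, 0, 0],
    [190, 0, 0, 0, 0, 0, 0],
  ],
)

```text
time: 4.1
tool_pos: [537.3, 139.6, 133.3]
ee_rot: [-180.0, -0.0, 161.7]
contact_force: [-0.3, -0.6, -0.0]
grip_width: 21.7
grip_force: 0.2
```

>>> drive_tool(
  deltas=[
    [196, 0, 0, 0, 0, 0, 0],
    [196, 0, 0, 0, 0, 0, 0],
    [196, 0, 0, 0, 0, 0, 0],
  ],
)

```text
time: 4.4
tool_pos: [537.3, 139.6, 133.3]
ee_rot: [-180.0, 0.0, 161.7]
contact_force: [-1.1, -0.5, 0.1]
grip_width: 19.9
grip_force: 0.3
```

>>> drive_tool(
  deltas=[
    [199, 0, 0, 0, 0, 0, 0],
    [199, 0, 0, 0, 0, 0, 0],
    [199, 0, 0, 0, 0, 0, 0],
  ],
)

```text
time: 4.7
tool_pos: [537.3, 139.7, 133.3]
ee_rot: [180.0, -0.0, 161.7]
contact_force: [0.4, -0.6, 0.4]
grip_width: 18.9
grip_force: 0.2
```

>>> drive_tool(
  deltas=[
    [201, 0, 0, 0, 0, 0, 0],
    [201, 0, 0, 0, 0, 0, 0],
    [201, 0, 0, 0, 0, 0, 0],
  ],
)

```text
time: 5.0
tool_pos: [537.3, 139.6, 133.2]
ee_rot: [-180.0, -0.0, 161.7]
contact_force: [0.0, -1.3, 0.3]
grip_width: 18.0
grip_force: 1.3
```

>>> drive_tool(
  deltas=[
    [202, 0, 0, 0, 0, 0, 0],
    [202, 0, 0, 0, 0, 0, 0],
    [202, 0, 0, 0, 0, 0, 0],
  ],
)

```text
time: 5.3
tool_pos: [537.2, 139.5, 133.2]
ee_rot: [-180.0, -0.0, 161.7]
contact_force: [-0.7, -2.0, 0.0]
grip_width: 17.6
grip_force: 5.0
```

>>> drive_tool(
  deltas=[
    [203, 0, 0, 0, 0, 0, 0],
    [203, 0, 0, 0, 0, 0, 0],
    [203, 0, 0, 0, 0, 0, 0],
  ],
)

```text
time: 5.6
tool_pos: [537.3, 139.5, 133.2]
ee_rot: [-180.0, -0.0, 161.7]
contact_force: [-0.8, -2.1, 0.1]
grip_width: 17.4
grip_force: 11.2
```

>>> drive_tool(
  deltas=[
    [204, 0, 0, 0, 0, 0, 0],
    [204, 0, 0, 0, 0, 0, 0],
    [204, 0, 0, 0, 0, 0, 0],
  ],
)

```text
time: 5.9
tool_pos: [537.3, 139.5, 133.3]
ee_rot: [-180.0, -0.0, 161.7]
contact_force: [-1.8, -2.7, 0.2]
grip_width: 17.4
grip_force: 18.2
```

>>> drive_tool(
  deltas=[
    [203, 0, -0.5, 0, 0, 0, 0],
    [203, 0, -0.5, 0, 0, 0, 0],
    [203, 0, 0, 0, 0, 0, 0],
    [203, 0, 0, 0, 0, 0, 0],
  ],
)

```text
time: 6.3
tool_pos: [537.1, 138.9, 133.3]
ee_rot: [180.0, 0.0, 161.7]
contact_force: [0.4, 0.2, -0.5]
grip_width: 17.9
grip_force: 17.1
```

>>> drive_tool(
  deltas=[
    [203, 0, 0, -2, 0, 0, 0],
    [203, 0, 0, -4, 0, 0, 0],
    [203, 0, 0, -6, 0, 0, 0],
    [203, 0, 0, -8, 0, 0, 0],
    [203, 0, 0, -8, 0, 0, 0],
  ],
)

```text
time: 6.8
tool_pos: [537.2, 138.7, 162.3]
ee_rot: [180.0, 0.0, 161.7]
contact_force: [-0.2, 0.2, -1.6]
grip_width: 17.5
grip_force: 17.1
```

>>> drive_tool(
  deltas=[
    [203, 0, 0, -8, 0, 0, 0],
    [203, 0, 0, -8, 0, 0, 0],
    [203, 0, 0, -8, 0, 0, 0],
    [203, 0, 0, -8, 0, 0, 0],
    [203, 0, 0, -8, 0, 0, 0],
  ],
)

```text
time: 7.3
tool_pos: [537.0, 138.7, 202.0]
ee_rot: [-180.0, 0.0, 161.7]
contact_force: [-0.1, 0.4, -0.8]
grip_width: 17.5
grip_force: 17.1
```

>>> drive_tool(
  deltas=[
    [203, 0, 0, -8, 0, 0, 0],
    [203, 0, 0, -8, 0, 0, 0],
    [203, 0, 0, -8, 0, 0, 0],
    [203, 0, 0, -8, 0, 0, 0],
    [203, 0, 0, -4, 0, 0, 0],
  ],
)

```text
time: 7.8
tool_pos: [537.4, 138.7, 238.4]
ee_rot: [180.0, 0.1, 161.7]
contact_force: [-0.1, 0.7, -0.5]
grip_width: 17.5
grip_force: 17.1
```

Run:
```python
from h import *
s=snap('side','side2'); t=snap('top','top2'); q=manip.read_state();print(q['tool_pos'],q['grip_force'],q['contact_force'])
a=s['pixels'][40:260,220:380,::-1];cv2.imwrite('pics/c3.png',cv2.resize(a,None,fx=2.7,fy=2.7,interpolation=2))
```

```text
[537.4240633  138.69422867 238.17557115] 17.142708599567413 [-0.01815013  0.22902246 -1.42923787]
```

View pics/c3.png

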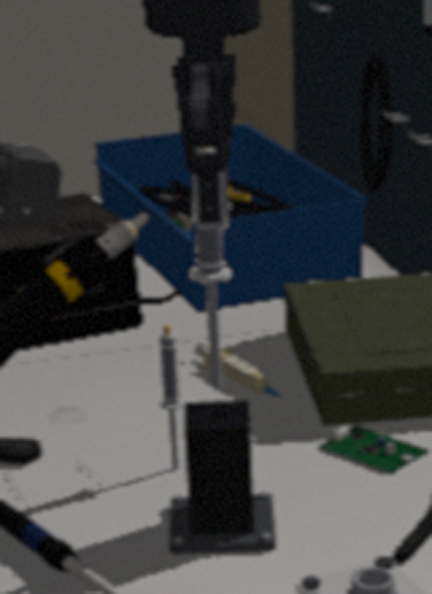

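The crop shows the probe gripped with the rod clear of the stand; the tip is at (216,388) and the stand top at (218,405). Now the carry to the relay bush.

>>> drive_tool(
  deltas=[
    [203, -4, -8, 0, 0, 0, 0],
    [203, -8, -16, 0, 0, 0, 0],
    [203, -12.5, -24.7, 0, 0, 0, 0],
    [203, -12.5, -24.7, 0, 0, 0, 0],
    [203, -12.5, -24.7, 0, 0, 0, 0],
  ],
)

```text
time: 8.4
tool_pos: [553.0, 28.5, 236.6]
ee_rot: [-180.0, -0.1, 161.7]
contact_force: [0.7, -0.0, -1.5]
grip_width: 17.3
grip_force: 17.1
```

>>> drive_tool(
  deltas=[
    [203, -12.5, -24.7, 0, 0, 0, 0],
    [203, -12.5, -24.7, 0, 0, 0, 0],
    [203, -12.5, -24.7, 0, 0, 0, 0],
    [203, -12.5, -24.7, 0, 0, 0, 0],
    [203, -12.5, -24.7, 0, 0, 0, 0],
  ],
)

```text
time: 8.9
tool_pos: [573.5, -108.5, 236.6]
ee_rot: [-180.0, -0.1, 161.7]
contact_force: [-0.1, 0.6, 0.4]
grip_width: 18.0
grip_force: 17.1
```

>>> drive_tool(
  deltas=[
    [203, -12.5, -24.7, 0, 0, 0, 0],
    [203, -12.5, -24.7, 0, 0, 0, 0],
    [203, -8, -16, 0, 0, 0, 0],
    [203, -6, -12, 0, 0, 0, 0],
    [203, -4, -8, 0, 0, 0, 0],
  ],
)

```text
time: 9.4
tool_pos: [587.9, -202.2, 236.9]
ee_rot: [180.0, -0.0, 161.7]
contact_force: [-0.6, 1.0, -1.2]
grip_width: 17.4
grip_force: 17.1
```

>>> drive_tool(
  deltas=[
    [203, -2, -4, 0, 0, 0, 0],
    [203, 0, 0, 0, 0, 0, 0],
    [203, 0, 0, 0, 0, 0, 0],
    [203, 0, 0, 0, 0, 0, 0],
  ],
)

```text
time: 9.8
tool_pos: [588.7, -205.1, 237.4]
ee_rot: [180.0, -0.0, 161.8]
contact_force: [1.0, 0.2, -0.3]
grip_width: 17.5
grip_force: 17.1
```

Run:
```python
from h import *
s=snap('side','side3'); t=snap('top','top3'); q=manip.read_state();print(q['tool_pos'],q['grip_force'],q['contact_force'],q['qpos'].round(1))
a=cv2.resize(s['pixels'][130:350,330:450,::-1],(327,600),interpolation=2)
b=cv2.resize(t['pixels'][150:290,345:455,::-1],(471,600),interpolation=2)
cv2.imwrite('pics/c4.png',np.hstack([a,b]))
```

```text
[ 588.65669879 -205.29053957  237.38458476] 17.097048461437225 [ 1.22550849  0.40931494 -0.47989981] [ -29.6   10.3   93.     0.    76.7 -101.4]
```

View pics/c4.png

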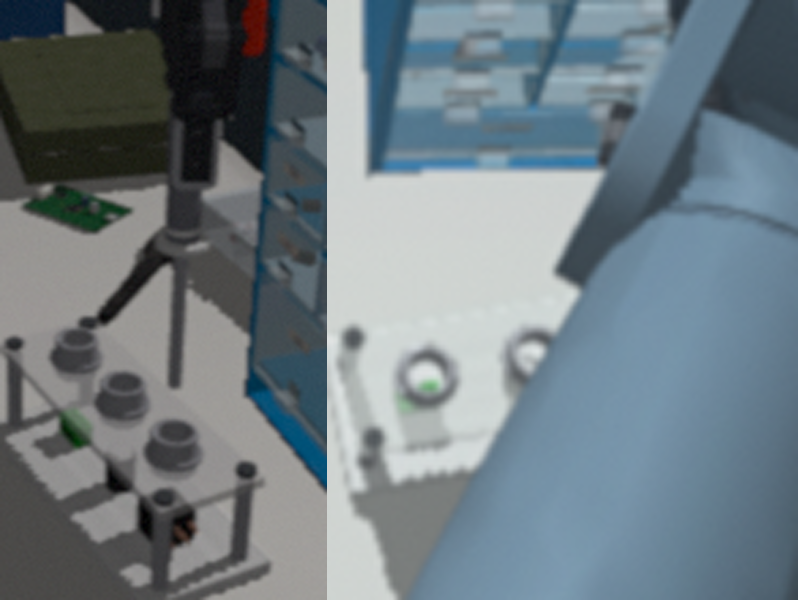

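```bash
cat >> fit.py <<'E'
def tube(s,tip,top,z0,z1,r):
    """silhouette lines between z0,z1 (heights along probe) of a tube, axis tip->top (z 85)"""
    C=-np.array(s['R']).T@s['t']; tip,top=np.array(tip,float),np.array(top,float)
    d=tip[:2]-C[:2]; n=np.r_[-d[1],d[0],0]/np.hypot(*d)
    q=np.linspace(z0,z1,40)[:,None]/85; A=tip+(top-tip)*q
    return [A+k*r*n for k in(-1,1)]
def rodfit(s,x0,z,dirs=True):
    """fit lateral position of axis at tip and at guard; returns e = lateral offsets (mm, image right) rel. to x0"""
    C=-np.array(s['R']).T@s['t'];d=np.array(x0)-C[:2]; n=np.array([-d[1],d[0]])/np.hypot(*d)
    g=cv2.GaussianBlur(cv2.cvtColor(s['pixels'],cv2.COLOR_RGB2GRAY).astype(np.float32),(0,0),.7)
    gu=cv2.Sobel(g,5,1,0)
    best=None
    for a in np.arange(-8,8,.25):
        for b in np.arange(-8,8,.25):
            L=tube(s,[*(x0+a*n),z],[*(x0+b*n),z+85],6,80,4)
            c=abs(sample(gu,proj(s,L[0]))-sample(gu,proj(s,L[1])))
            if best is None or c>best[0]: best=(c,a,b)
    return best,n
E
python3 - <<'E'
from fit import *
s=load('side3');x0=np.array([588.66,-205.3]);z=114.1
print(rodfit(s,x0,z))
D=cloud(s);m=np.zeros((480,640),bool);m[228:270,388:404]=1
m&=(s['depth']>0)&(D[...,2]>115)&(D[...,2]<195)&(abs(D[...,1]+205)<25)&(abs(D[...,0]-588)<15);print('cloud',m.sum(),np.median(D[m],0))
g=cv2.cvtColor(s['pixels'],cv2.COLOR_RGB2GRAY)
print(proj(s,[[*x0,z]]),g[258:282,388:402])
# refit relay bush alone in side0 (rims + flange)
s0=load('side0');e=edge(s0)
def sc(p): return np.mean([sample(e,proj(s0,circ(p[0],p[1],zz,r))) for zz,r in((84,13.5),(84,10))])
b=sorted([(sc((x,y)),x,y) for x in np.arange(580,597,.5) for y in np.arange(-215,-195,.5)])[::-1][:4];print(b)
E
```

```text
((np.float32(357.39832), np.float64(1.25), np.float64(1.25)), array([-0.90611053,  0.42304102]))
cloud 235 [ 585.13221556 -208.56081879  154.87425275]
[[394.2989077  270.92680199]] [[153 155 150 129  90  63  62  65  83 128 152 154 154 156]
 [154 155 151 128  90  64  60  63  84 127 152 155 154 154]
 [155 155 151 129  89  65  60  64  85 126 151 155 155 154]
 [154 155 150 126  88  62  61  64  87 130 151 155 153 154]
 [153 156 148 122  82  62  61  67  96 130 151 155 155 155]
 [153 155 150 121  81  64  59  68  95 131 151 155 154 155]
 [155 154 150 122  79  60  63  70  95 134 150 155 154 154]
 [154 155 150 121  82  63  59  68  96 134 153 156 156 155]
 [153 154 149 120  79  61  61  70  98 135 153 154 155 154]
 [154 157 150 118  75  60  60  73 107 141 154 155 156 154]
 [153 153 151 116  73  61  61  74 108 140 153 155 154 155]
 [150 154 148 118  74  59  60  73 111 140 153 155 154 155]
 [144 150 148 116  76  62  61  76 113 144 153 155 156 153]
 [146 147 144 125  91  71  74  88 123 146 156 154 155 154]
 [145 146 145 140 124 108 110 121 136 152 154 155 155 154]
 [145 145 144 145 143 143 145 150 152 156 155 155 156 156]
 [145 145 146 145 147 151 153 155 155 156 155 156 156 155]
 [146 145 146 143 146 146 148 154 154 154 154 155 156 155]
 [145 146 145 145 144 146 147 148 152 153 155 156 155 156]
 [146 146 147 146 145 145 146 145 148 151 154 155 156 156]
 [146 145 145 146 145 146 145 146 146 147 150 155 155 156]
 [146 145 146 146 145 145 145 146 147 145 150 150 153 156]
 [147 145 146 147 146 148 147 145 146 146 147 146 152 152]
 [146 147 146 147 146 146 147 146 146 146 146 146 147 151]]
[(np.float32(103.38057), np.float64(589.5), np.float64(-205.5)), (np.float32(103.34334), np.float64(589.0), np.float64(-205.5)), (np.float32(103.04538), np.float64(589.0), np.float64(-205.0)), (np.float32(103.037704), np.float64(588.5), np.float64(-205.5))]
```

Side crop: the rod hangs upright, tip at (177,386), above the relay bush rim at (174,432). The top view is blocked by the arm. The rod needs about 1.5 mm towards +x; I correct that and lower partway.

>>> drive_tool(
  deltas=[
    [203, -1.5, 0, 0, 0, 0, 0],
    [203, 0, 0, 6, 0, 0, 0],
    [203, 0, 0, 8, 0, 0, 0],
    [203, 0, 0, 8, 0, 0, 0],
    [203, 0, 0, 4, 0, 0, 0],
  ],
)

```text
time: 10.4
tool_pos: [589.4, -206.0, 209.5]
ee_rot: [180.0, -0.1, 161.7]
contact_force: [-0.7, -0.1, -1.5]
grip_width: 17.3
grip_force: 17.1
```

>>> drive_tool(
  deltas=[
    [203, 0, 0, 6, 0, 0, 0],
    [203, 0, 0, 6, 0, 0, 0],
    [203, 0, 0, 6, 0, 0, 0],
    [203, 0, 0, 2, 0, 0, 0],
    [203, 0, 0, 0, 0, 0, 0],
  ],
)

```text
time: 10.9
tool_pos: [589.9, -206.2, 190.8]
ee_rot: [180.0, -0.0, 161.7]
contact_force: [-1.5, -0.4, -1.0]
grip_width: 17.6
grip_force: 17.1
```

Run:
```python
from fit import *
s=snap('side','side4'); q=manip.read_state();print(q['tool_pos'],q['grip_force'],q['contact_force'],q['ee_rot'])
x0=q['tool_pos'][:2];z=q['tool_pos'][2]-123.3
g=cv2.GaussianBlur(cv2.cvtColor(s['pixels'],cv2.COLOR_RGB2GRAY).astype(np.float32),(0,0),.7);gu=cv2.Sobel(g,5,1,0)
C=-np.array(s['R']).T@s['t'];d=x0-C[:2];n=np.array([-d[1],d[0]])/np.hypot(*d)
print(sorted([(float(abs(np.diff([sample(gu,proj(s,L)) for L in tube(s,[*(x0+a*n),z],[*(x0+a*n),z+85],32,80,4)]))[0]),a) for a in np.arange(-4,4,.25)])[-3:],n)
e=edge(s)
def sc(p): return np.mean([sample(e,proj(s,circ(p[0],p[1],zz,r))) for zz,r in((84,13.5),(84,10))])
print(sorted([(sc((x,y)),x,y) for x in np.arange(580,597,.5) for y in np.arange(-215,-195,.5)])[::-1][:3])
a=cv2.resize(s['pixels'][230:340,360:440,::-1],(436,600),interpolation=2)
cv2.imwrite('pics/c5.png',a)
```

```text
[ 590.07145172 -206.34414657  191.25817465] 17.09682136774063 [-0.05410632  0.34762933 -1.15973609] [ 1.79999160e+02 -3.08201214e-03  1.61732321e+02]
[(403.38104248046875, np.float64(1.75)), (403.41748046875, np.float64(1.25)), (406.9388427734375, np.float64(1.5))] [-0.90500807  0.42539439]
[(np.float32(97.68705), np.float64(589.5), np.float64(-204.5)), (np.float32(97.517265), np.float64(589.5), np.float64(-205.0)), (np.float32(97.43469), np.float64(589.0), np.float64(-204.5))]
```

View pics/c5.png

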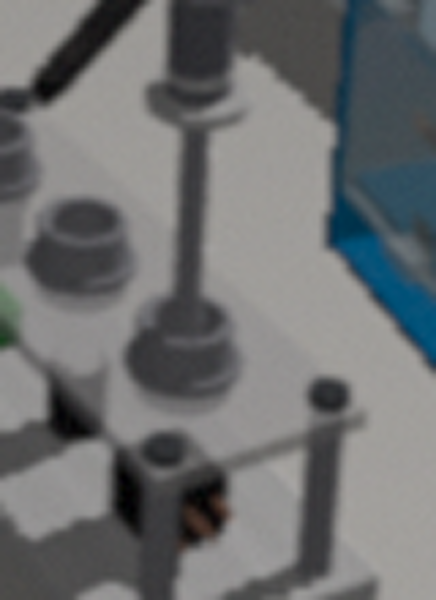

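The crop shows the rod inside the relay bush: rod at (187,318), rim spanning 137 to 230. It is centred within about 1 mm, with the copper-pinned relay below. Lowering the remaining 30 mm.

>>> drive_tool(
  deltas=[
    [203, 0, 0, 3, 0, 0, 0],
    [203, 0, 0, 5, 0, 0, 0],
    [203, 0, 0, 5, 0, 0, 0],
    [203, 0, 0, 5, 0, 0, 0],
    [203, 0, 0, 4, 0, 0, 0],
  ],
)

```text
time: 11.45
tool_pos: [589.8, -206.2, 168.5]
ee_rot: [180.0, -0.0, 161.7]
contact_force: [-0.4, -0.4, -0.9]
grip_width: 17.3
grip_force: 17.1
```

>>> drive_tool(
  deltas=[
    [203, 0, 0, 3, 0, 0, 0],
    [203, 0, 0, 2, 0, 0, 0],
    [203, 0, 0, 1, 0, 0, 0],
    [203, 0, 0, 0, 0, 0, 0],
    [203, 0, 0, 0, 0, 0, 0],
  ],
)

```text
time: 11.95
tool_pos: [590.2, -206.4, 163.5]
ee_rot: [-180.0, 0.0, 161.7]
contact_force: [0.2, -0.1, -0.5]
grip_width: 17.6
grip_force: 17.1
```

Run:
```python
from fit import *
s=snap('side','side5'); q=manip.read_state();print(q['tool_pos'],q['grip_force'],q['contact_force'],q['ee_rot'])
A=cv2.resize(np.ascontiguousarray(s['pixels'][:,:,::-1]),None,fx=5,fy=5,interpolation=2)
x,y=588.8,-205.5
for L,c in([circ(x,y,84,4),(0,0,255)],[circ(x,y,84,10),(0,255,0)],[circ(x,y,38+85,14),(0,255,255)],[circ(x,y,38+89,14),(0,255,255)]):
    for p in proj(s,L): cv2.circle(A,tuple(((p+.5)*5).astype(int).tolist()),0,c,-1)
cv2.imwrite('pics/c6.png',A[1200:1700,1800:2200])
```

```text
[ 590.18550223 -206.36455695  163.52387936] 17.097351551055908 [ 0.05508065  0.35606185 -0.37721057] [-1.79995493e+02  2.20166534e-02  1.61736805e+02]
```

View pics/c6.png

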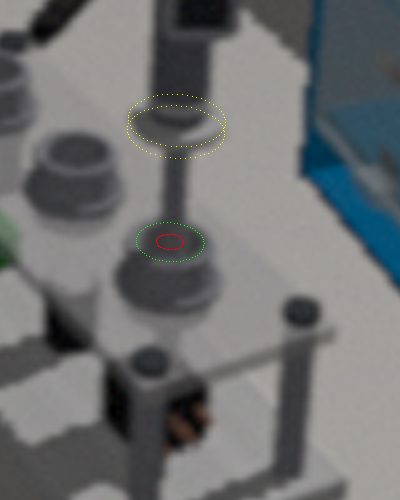

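Crop: the rod is centred in the relay bush (rod about 173, bush about 170, so under 1 mm off) and the guard matches its predicted rings. The tip is still about 2 mm high.

>>> drive_tool(
  deltas=[
    [203, 0, 0, 1, 0, 0, 0],
    [203, 0, 0, 1, 0, 0, 0],
    [203, 0, 0, 0, 0, 0, 0],
    [203, 0, 0, 0, 0, 0, 0],
    [203, 0, 0, 0, 0, 0, 0],
  ],
)

```text
time: 12.5
tool_pos: [590.1, -206.3, 161.3]
ee_rot: [180.0, 0.0, 161.7]
contact_force: [0.6, 0.4, -1.7]
grip_width: 17.4
grip_force: 17.1
```

>>> drive_tool(
  deltas=[
    [203, 0, 0, 0, 0, 0, 0],
    [203, 0, 0, 0, 0, 0, 0],
    [203, 0, 0, 0, 0, 0, 0],
    [203, 0, 0, 0, 0, 0, 0],
    [203, 0, 0, 0, 0, 0, 0],
  ],
)

```text
time: 13.0
tool_pos: [590.1, -206.3, 161.3]
ee_rot: [-180.0, 0.0, 161.7]
contact_force: [0.3, 0.2, -1.3]
grip_width: 17.3
grip_force: 17.1
```

```bash
python3 -c "
from plant import manip
print(manip.finish_job())"
```

```text
the job is handed in; nothing more can be done
None
```

The job is handed in: the arm holds the probe upright and still at about 17 N, with the rod through the relay's bush (about 1 mm off centre by my measurements) and the tip about 6 mm above the relay (worked out from the arm's height, as the tip was out of view). No contact forces showed up during the lowering.

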